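# Load the red-capped sample rack under the analyser head

### The job

Load the rack of red-capped tubes into the analyser: set it in the mouth of the guide lane with its tubes first and its grey grip fin trailing, and slide it along the lane under the overhanging head until it is fully home against the end stop, then let go. Keep the rack upright all the way, and leave the yellow-capped rack, the vial, the timer and the cup block where they stand.

Things in the scene. Friction and masses are not known exactly. Their poses are not given: they have to be found in the camera images.
- red_rack: Loose white rack with three fixed RED-capped tubes: the one to load. Origin: centre of its underside; z up, x to the nose (tube end). Sizes mm: base x -65..65, 30 wide, 12 high at the tail; block 45 high at x -10..65; tubes at x=2, 26, 50, caps 17 wide, tops z=125. 0.18 kg (varies 25 %), centre of mass near x=10.
- red_rack_handle (a point): Good place to pinch the red rack: middle of the upright grey grip fin at its tail, at (-53, 0, 62) mm in the rack's frame, same axes. Fin: x -65..-41 mm, 10 mm thick in y, from z=12 to z=90.
- analyser: Fixed analyser (place, yaw vary). Origin: on the bench where the loaded rack's origin belongs; x = direction the rack slides in, z up. Sizes mm: white body x 75..335, y -110..110, 260 high; from it a blue head overhangs the lane. Steel end stop, 30 high, face at x=65: a rack is home when its nose touches it and the origins meet.
- head_edge (a point): Middle of the lower front edge of the blue overhanging head, at (-79, 0, 170) mm in the analyser's frame, same axes. Head: x -79..81, y -70..70, z 170..245 mm; thin probe below it at x=26, down to z=148. A home rack's fin lies 26 mm inside this edge, so the gripper must lean back (its top away from the head) about 40 degrees to push it home.
- lane_mouth (a point): Middle of the lane's outer end, on the bench, at (-190, 0, 0) mm in the analyser's frame, same axes. The lane floor is the bench (z=0). Two rails 25 mm high, 8 thick: parallel, 38 mm apart inside, for x -150..65; flaring out to about 68 mm apart at x=-190. The rack slides with light friction only (about 1 to 2 N).
- yellow_rack: White rack with three YELLOW-capped tubes, otherwise the same as the red one; loose, to be left alone. Stands beside the red rack, the two may change places.
- vial: Small amber vial with red cap, 24 diameter, 45 high, loose, standing between the racks; origin centre of underside.
- timer: Round white bench timer, 68 diameter, 34 high, loose; origin centre of underside.
- cup_block: White block 85 x 70 x 30 with clear sample cups to 44 high, loose; origin centre of underside.

How it is judged (in metres and radians):
At the end, for the whole second after the job is handed in: The red-capped rack stands upright (within 0.08 rad) on the bench in the lane, tubes first and fin trailing, within 6 mm of home against the end stop, within 8 mm sideways and 0.15 rad of the lane, at rest (x of red_rack in the frame of analyser between -0.006 and 0.006 m and x of red_rack_handle in the frame of analyser below -0.04 m and y of red_rack in the frame of analyser between -0.008 and 0.008 m and height (world z) of red_rack below 0.006 m and angle between red_rack's own z axis and vertical below 0.08 rad and angle between the x axis of red_rack and the x axis of analyser, either way round below 0.15 rad and linear speed of red_rack below 0.01 m/s); the robot touches nothing.
It fails at once if the red-capped rack is tipped more than 0.6 rad (34 degrees) (angle between red_rack's own z axis and vertical above 0.6 rad).
It fails at once if the yellow-capped rack is shifted more than 30 mm or tipped over (distance of yellow_rack from where it was at the start of the episode above 0.03 m or angle between yellow_rack's own z axis and vertical above 0.6 rad).
It fails at once if the vial, the timer or the cup block is shifted more than 30 mm or tipped over (distance of any of vial, timer, cup_block from where it was at the start of the episode above 0.03 m or angle between any of vial, timer, cup_block's own z axis and vertical above 0.6 rad).
It also fails if it takes over 43 s, if anything falls off the work surface, if the arm or the gripper's body presses on something with over 40 N, if the wrist force passes 120 N, or if a joint passes its speed limit or range.

### The arm

A 6-joint arm with a two-finger parallel gripper is mounted at the origin on the work surface. World frame = base frame: x ahead of the robot, y to its left, z up, the work surface at z = 0. Lengths are in m, angles in degrees, forces in N, time in s.
With the tool pointing down it reaches from about 0.4 to 0.825 m from the base axis. Payload 7 kg.
Tool frame: the origin (TCP) lies midway between the tips of the shut fingers; the grasp point (between the pads) lies 19 mm behind it; x points along the fingers, z is the direction in which the jaws open and shut, and the axes are right-handed (so a half turn about x gives the same grasp; the last joint's range is limited). The gripper opens to 88 mm and grips with 3 to 60 N. Pads are 19 mm wide; open, the fingers measure 130 mm over their backs; the gripper's body (78 mm by 193 mm) begins 47 mm behind the grasp point.
Start: joints at [-58.436, 20.546, 0.682, 0, -70.136, -16.507], TCP at [0.175, -0.652, 0.227] pointing down, gripper open.
Joint ranges: [-176.03, 176.03], [-82.01, 121.73], [-58.28, 71.71], [-173.87, 95.51], [-174.79, -0.11], [-173.66, 173.66]. Speed limits (degrees/s): [136.94, 136.94, 172.46, 180, 180, 180].

### API

Orientations are given as [roll, pitch, yaw] about the fixed x, y, z axes, in that order (R = Rz(yaw) Ry(pitch) Rx(roll)).
In Python, from plant import ctrl gives the robot as it stands. The module is installed in compiled form; this text tells all that it offers.
- The arm moves only by the tool servo_tool, never from a script. Its argument "deltas" is a list of rows, each a list of 3 entries, a list of its own where there are three numbers: the turn, a rotation vector about the tool's x, y, z in degrees, then the shift along the tool's x, y, z in cm, then the finger opening in cm, from 0 to 8.76. A call has 1 to 5 rows; each row is the pose to reach, as a shift and turn from the pose measured when the call began, along the tool's axes at that moment; what a row does not reach only later rows make up. A row lasts 1/10 s, in which the tool goes at most 50 mm and 8.59 degrees, less where a joint would pass 70% of its speed; a pose out of reach is approached as far as the arm can. A call with a gripper value outside its range is refused whole. The fingers move at their own pace and stop on an object; the grip force is fixed at half the most. Time passes only in rows, so rows that repeat a pose let the fingers close. It gives the time, the measured TCP pose, the force and the opening at its end, in the units of the state.
- ctrl.get_obs(): the state, without advancing time (a new reading comes with each control period).
- ctrl.snapshot(name): name is "side" or "top"; returns a dict with "image" (384x512x3 uint8, red, green, blue), "vertical_fov" (degrees; the focal length in pixels is half the picture's height over the tangent of half this angle, whatever the lens; pixels are square), "cx", "cy" (the principal point, pixels), "rvec" (rotation vector, rad) and "tvec" (3), from world to camera coordinates, as OpenCV has them. Camera axes: x right, y down, z forward; pixel columns grow to the right and rows downward; lengths in m; the calibration is good to about 2 mm. A picture is of the moment at which its call begins. There is no depth.
- ctrl.close_job(): hands the job in, once; it reports no verdict.
The state is a dict: "clock": time; "joint_pos": joint angles; "qvel": joint speeds; "tau": joint torques, N m; "tool_pos": TCP position; "orientation": TCP orientation; "force": force on the tool from outside, world axes, zero at the start; "moment": the same for the moment, N m; "opening": finger opening in m.
Only numpy, scipy, OpenCV 4.12 (cv2) and the standard library are available. Lean on these libraries where they do the work, as an engineer would, in place of code of your own. Each camera call takes 0.05 s, during which the arm holds its last target. There are 200 camera calls.

## Working session

There is one attempt and no reset: what is moved stays moved. The work goes in short steps, Python scripts to look and compute and a tool call to move; the robot and the scene stay as the last step left them, time stands still between calls to the robot, and variables do not carry over. Pictures are saved under pics/ and viewed, on a budget of 10 in all, crops included, one or two more only if the job needs it, and the job is handed in when it is done.

Besides the shell and the picture viewer there is one more tool, called after "Emit:" by a JSON object that holds its "method" and its "body". servo_tool: Moves the arm, as the interface text tells. Its arguments: {"type":"object","properties":{"deltas":{"type":"array","items":{"type":"array"}}},"required":["deltas"]}

```bash
mkdir -p pics; ls; cat > h.py <<'E'
import numpy as np, cv2
from plant import ctrl
from scipy.spatial.transform import Rotation as Rn
def snap(n):
    s=ctrl.snapshot(n); np.savez(f'{n}.npz',**s); return s
def K(s):
    f=s['image'].shape[0]/2/np.tan(np.radians(s['vertical_fov'])/2)
    return np.array([[f,0,s['cx']],[0,f,s['cy']],[0,0,1.]])
def ray(s,uv):
    R=cv2.Rodrigues(np.array(s['rvec'],float))[0]; t=np.array(s['tvec'],float).ravel()
    d=R.T@np.linalg.inv(K(s))@np.array([uv[0],uv[1],1.]); return -R.T@t,d
def onz(s,uv,z):
    c,d=ray(s,uv); return c+d*(z-c[2])/d[2]
def tri(s1,u1,s2,u2):
    A=[];b=[]
    for s,u in((s1,u1),(s2,u2)):
        c,d=ray(s,u); d/=np.linalg.norm(d); P=np.eye(3)-np.outer(d,d); A.append(P); b.append(P@c)
    A=np.vstack(A);b=np.hstack(b);x=np.linalg.lstsq(A,b,rcond=None)[0]; return x,np.linalg.norm(A@x-b)
def proj(s,p):
    return cv2.projectPoints(np.array(p,float).reshape(-1,1,3),np.array(s['rvec'],float),np.array(s['tvec'],float),K(s),None)[0].reshape(-1,2)
E
cat > /tmp/a.py <<'E'
import sys; sys.path.insert(0,'.')
from h import *
for n in('top','side'):
    s=snap(n); cv2.imwrite(f'pics/{n}1.png',cv2.resize(s['image'][:,:,::-1],(800,600),interpolation=cv2.INTER_CUBIC))
    c,d=ray(s,(s['cx'],s['cy']));print(n,c.round(3),d.round(3),K(s)[0,0],s['cx'],s['cy'])
print(ctrl.get_obs())
E
python3 /tmp/a.py
```

```text
pics
top [0.448 0.061 0.963] [ 0.102  0.01  -0.995] 348.3325081646355 261.88893286380903 193.6955218684238
side [0.357 0.643 0.515] [ 0.273 -0.789 -0.55 ] 364.0020698483075 252.1689724276178 184.8561636435176
{'clock': 0.1, 'joint_pos': array([-5.84362663e+01,  2.05897551e+01,  6.36774650e-01, -1.69277513e-02,
       -7.01334232e+01, -1.65077666e+01]), 'qvel': array([-0.0058413 , -0.09833563,  0.02677922,  0.01097276,  0.07282434,
       -0.02711615]), 'tau': array([ 5.67482020e-04, -5.84165812e+01,  2.93747592e+01,  7.01534808e+00,
        1.01693082e-02, -7.68873792e-05]), 'tool_pos': array([ 0.17520347, -0.65141027,  0.22567446]), 'orientation': array([  6.07347747,  89.91214271, 111.12367996]), 'force': array([-0.11338372, -0.10101085,  0.14736435]), 'moment': array([-0.04611224, -0.01787245,  0.01768037]), 'opening': 0.0874902207398262}
```

View pics/top1.png

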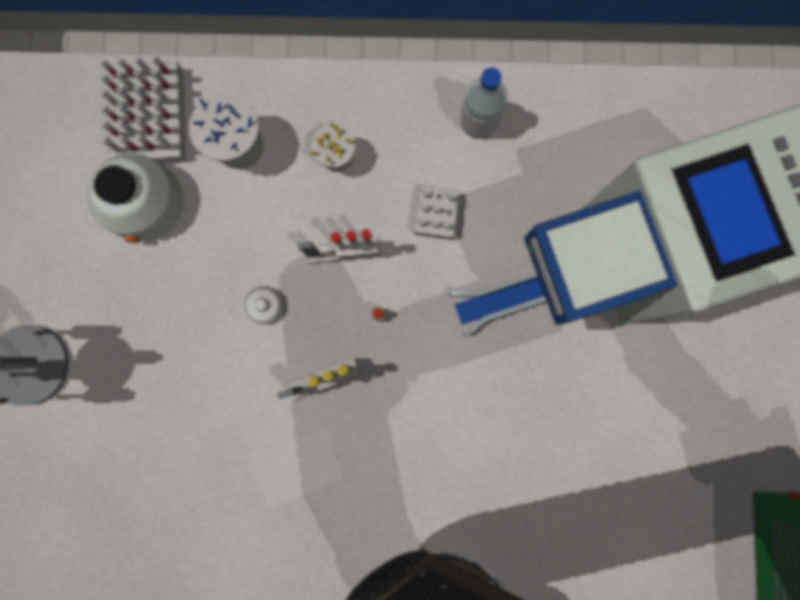

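View pics/side1.png

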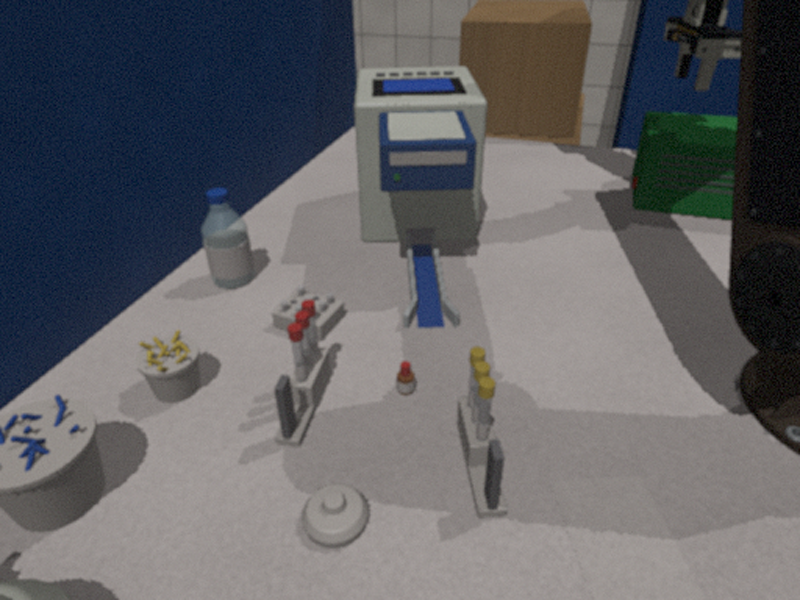

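The top view shows the red caps at about (336..366, 236), the fin at about (308, 248), the yellow rack at (325, 378) and the lane mouth at about (458, 312), with the lane running right under the head. The side view shows the red caps at (296..308, 310..330), the fin at (286, 405), the lane mouth at (430, 325) and the head's lower edge at about (383..472, 188).

```bash
cat > m.py <<'E'
from h import *
def load(n): return dict(np.load(f'{n}.npz'))
def blobs(m,amin=8):
    n,l,st,ce=cv2.connectedComponentsWithStats(m.astype(np.uint8))
    return [(st[i,4],st[i,:4].tolist(),ce[i].round(1),l==i) for i in range(1,n) if st[i,4]>=amin]
def hsv(s): return cv2.split(cv2.cvtColor(s['image'],cv2.COLOR_RGB2HSV))
E
python3 - <<'E'
from m import *
for n in('top','side'):
    s=load(n);h,S,v=hsv(s)
    for nm,m in(('red',((h<8)|(h>172))&(S>130)&(v>70)),('yel',(h>18)&(h<32)&(S>120)),('blue',(h>100)&(h<125)&(S>140)&(v>50)),('dark',(v<85)&(S<60))):
        for b in blobs(m,10):
            x,y,w,hh=b[1]
            if (n=='top' and 150<x<450 and 100<y<280) or (n=='side' and 150<x<330 and 60<y<340): print(n,nm,b[0],b[1],b[2])
s=load('top')
im=cv2.resize(s['image'][130:230,170:430],None,fx=3,fy=3,interpolation=cv2.INTER_CUBIC)
s=load('side')
i2=cv2.resize(s['image'][60:330,160:330],None,fx=2.2,fy=1.11,interpolation=cv2.INTER_CUBIC)
s2=s['image'][60:230,160:330]
i2=cv2.resize(s2,None,fx=1.76,fy=1.76,interpolation=cv2.INTER_CUBIC)
out=np.zeros((600,790,3),np.uint8); out[:300,:780]=im; out[300:599,:299]=i2
i3=cv2.resize(s['image'][180:290,170:250],None,fx=2.7,fy=2.7,interpolation=cv2.INTER_CUBIC); out[300:597,310:526]=i3
cv2.imwrite('pics/c1.png',out[:,:,::-1])
E
```

```text
top red 23 [232, 147, 5, 6] [233.9 149.8]
top red 26 [212, 149, 6, 6] [214.7 151.7]
top red 25 [222, 148, 5, 6] [224.2 150.4]
top red 22 [239, 198, 5, 5] [241.1 199.9]
top yel 34 [216, 234, 7, 6] [219.2 236.7]
top yel 34 [207, 238, 7, 6] [209.9 240.5]
top yel 29 [198, 242, 6, 6] [200.3 244.2]
top blue 2545 [440, 101, 60, 69] [469.3 135. ]
top blue 979 [339, 123, 93, 83] [380.1 169. ]
top blue 651 [293, 176, 57, 30] [320.4 191.5]
top dark 28 [213, 103, 12, 7] [219.7 106.7]
top dark 71 [292, 126, 5, 25] [294.1 138. ]
top dark 12 [225, 154, 4, 4] [226.7 155.8]
top dark 12 [234, 154, 5, 4] [235.8 155.2]
top dark 57 [194, 157, 13, 7] [199.1 160.6]
top dark 329 [381, 185, 49, 24] [401.8 198.3]
top dark 38 [178, 188, 5, 14] [180.6 194.5]
top dark 21 [246, 200, 7, 5] [248.3 202. ]
top dark 28 [412, 203, 14, 3] [419.6 204.4]
top dark 274 [214, 230, 39, 18] [231.5 237.9]
top dark 48 [187, 248, 16, 4] [193.4 249.7]
side red 186 [185, 193, 16, 25] [192.4 204.8]
side red 42 [257, 232, 6, 9] [259.1 236.1]
side yel 260 [302, 223, 14, 32] [308.2 238.6]
side blue 72 [285, 72, 19, 23] [295.4  85.3]
si
[... 548 characters left out ...]
06, 1, 10] [303.  110.5]
side dark 2025 [245, 120, 63, 45] [278.3 140.3]
side dark 21 [152, 149, 6, 6] [154.8 151.2]
side dark 18 [156, 155, 5, 9] [158.  159.5]
side dark 43 [156, 165, 7, 16] [159.5 173.5]
side dark 29 [262, 193, 5, 14] [264.1 199.7]
side dark 25 [212, 197, 9, 10] [216.7 201.2]
side dark 15 [207, 205, 6, 6] [209.8 207.9]
side dark 26 [198, 220, 6, 8] [200.2 222.7]
side dark 31 [194, 227, 6, 8] [196.4 230.6]
side dark 193 [192, 227, 20, 57] [203.7 248.3]
side dark 332 [176, 242, 18, 38] [183.3 262. ]
side dark 57 [191, 250, 6, 14] [193.3 257.1]
side dark 74 [293, 262, 7, 32] [296.3 278.4]
side dark 11 [312, 267, 4, 4] [313.5 268.4]
side dark 330 [310, 284, 12, 42] [315. 306.]
```

View pics/c1.png

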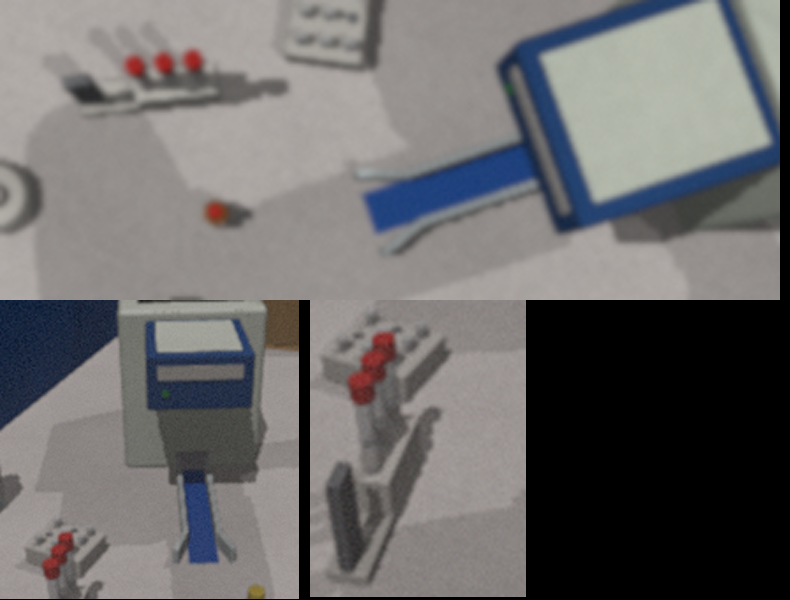

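```bash
python3 - <<'E'
from m import *
t=load('top');s=load('side')
ct=[(214.7,151.7),(224.2,150.4),(233.9,149.8)];cs=[(189.3,212.6),(193.7,204.4),(197.8,196.7)]
P=[]
for a,b in zip(ct,cs):
    x,e=tri(t,a,s,b);P.append(x);print('cap',x.round(4),round(e,4), onz(t,a,.122).round(4))
P=np.array([onz(t,a,.122) for a in ct]);d=P[2]-P[0];print('spacing',np.linalg.norm(d)/2,'yaw',np.degrees(np.arctan2(d[1],d[0])))
c=P.mean(0); u=d/np.linalg.norm(d); o=c-u*.026;print('origin',o.round(4),'handle',(o-u*.053).round(4))
for z in(.09,):
  hp=o-u*.053;hp[2]=z;print('fin top proj top,side',proj(t,hp),proj(s,hp))
# yellow
Y=np.array([onz(t,a,.122) for a in [(200.3,244.2),(209.9,240.5),(219.2,236.7)]]);print('yel',Y.round(3))
print('vial',onz(t,(241.1,199.9),.04), 'timer',onz(t,(262/1.5625,304/1.5625),.02))
# lane
from itertools import product
for n,sc in(('top',t),('side',s)):
    h,S,v=hsv(sc);m=(h>100)&(h<125)&(S>140)&(v>50)
    b=[b for b in blobs(m,400) if (n=='top' and b[1][0]==293) or (n=='side' and b[1][0]==265)][0]
    pts=np.argwhere(b[3])[:,::-1]
    W=np.array([onz(sc,p,0) for p in pts])[:,:2]
    r=cv2.minAreaRect((W*1000).astype(np.float32));print(n,'rect',r,cv2.boxPoints(r))
    # robust centreline: bins along axis
    q=W-W.mean(0);ax=np.linalg.svd(q,full_matrices=False)[2][0]; ax*=np.sign(-ax[1]);nn=np.array([-ax[1],ax[0]])
    a=q@ax;l=q@nn
    for _ in range(3):
      B=[(k,(l[(a>=k)&(a<k+.005)].min()+l[(a>=k)&(a<k+.005)].max())/2,np.ptp(l[(a>=k)&(a<k+.005)])) for k in np.arange(a.min()+.012,a.max()-.02,.005)]
    B=np.array(B);f=np.polyfit(B[:,0]+.0025,B[:,1],1)
    dirn=ax+nn*f[0];yaw=np.degrees(np.arctan2(dirn[1],dirn[0])); 
    print(n,'yaw',yaw,'start',W.mean(0)+ax*a.min()+nn*(f[1]+f[0]*a.min()),'w',B[:,2].mean())
# head lower front edge (corners by eye from crops)
print('head L',tri(t,(170+503/3,130+65/3),s,(160+148/1.76,60+406/1.76-300/1.76)))
print('head R',tri(t,(170+562/3,130+231/3),s,(160+253/1.76,60+108/1.76)))
E
```

```text
cap [0.636  0.1886 0.1151] 0.0015 [0.6355 0.1879 0.122 ]
cap [0.6392 0.1649 0.116 ] 0.0021 [0.6393 0.1647 0.122 ]
cap [0.6416 0.141  0.1167] 0.0014 [0.6414 0.1408 0.122 ]
spacing 0.02373757213307765 yaw -82.88341527303758
origin [0.6355 0.1903 0.122 ] handle [0.629  0.2429 0.122 ]
fin top proj top,side [[194.88864673 156.50828372]] [[179.66125608 243.40015982]]
yel [[0.409 0.214 0.122]
 [0.419 0.191 0.122]
 [0.428 0.169 0.122]]
vial [0.52497717 0.12487724 0.04      ] timer [0.53629248 0.32697166 0.02      ]
top rect ((558.0794677734375, -92.57402038574219), (35.23086929321289, 158.41018676757812), 20.63518524169922) [[ 513.681     -24.658432]
 [ 569.5073   -172.90553 ]
 [ 602.4779   -160.48961 ]
 [ 546.6516    -12.242508]]
top yaw -69.60543939786909 start [ 0.53003915 -0.01855003] w 0.029854017421878706
side rect ((565.0052490234375, -117.54924011230469), (34.435977935791016, 210.5480499267578), 19.39742660522461) [[ 513.8011    -23.969242]
 [ 583.7281   -222.56607 ]
 [ 616.2094   -211.12924 ]
 [ 546.2824    -12.53241 ]]
side yaw -70.76763673502062 start [ 0.52928374 -0.01848896] w 0.0285206519482135
head L (array([ 0.63148516, -0.10347602,  0.17272686]), np.float64(0.0006357993039005117))
head R (array([ 0.50228781, -0.15063906,  0.1662157 ]), np.float64(0.0035372474104119903))
```

```bash
cat > plan.py <<'E'
import sys
from m import *
def target(hx,hy,hz,yaw,lean=42,back=0):
    """TCP pose for grasp point at (hx,hy,hz), minus 'back' along fingers"""
    y=np.radians(yaw);l=np.radians(lean)
    x=np.array([np.sin(l)*np.cos(y),np.sin(l)*np.sin(y),-np.cos(l)]);z=np.array([-np.sin(y),np.cos(y),0])
    return x,z,np.array([hx,hy,hz])+x*(.019-back)
def cur():
    o=ctrl.get_obs();r,p,y=o['orientation'];return np.array(o['tool_pos']),Rn.from_euler('xyz',[r,p,y],degrees=True),o
def delta(hx,hy,hz,yaw,lean=42,back=0,pose=None):
    p,R,o=cur() if pose is None else pose
    x,z,t=target(hx,hy,hz,yaw,lean,back)
    best=None
    for sg in(1,-1):
        T=Rn.from_matrix(np.array([x,np.cross(sg*z,x),sg*z]).T);rv=(R.inv()*T).as_rotvec(degrees=True)
        if best is None or np.linalg.norm(rv)<np.linalg.norm(best[0]): best=(rv,R.inv().apply(t-p)*100,(t,T))
    print('rot',best[0].round(2).tolist(),'shift cm',best[1].round(2).tolist(),'|rot|',np.linalg.norm(best[0]).round(1),'tcp',best[2][0].round(3)); return best[2]
E
python3 - <<'E'
from plan import *
p,R,o=cur();print(R.as_matrix().round(3))
for tw in ([.30,-.45,.40],[.42,-.2,.42],[.55,.1,.40]): print((R.inv().apply(np.array(tw)-p)*100).round(1))
delta(.629,.243,.062,-83,back=.10)
print(proj(load('top'),[.66,.02,.03]))
t=load('top');print('cup',onz(t,(279.7,135.7),.03))
E
```

```text
[[-0.001 -0.966 -0.26 ]
 [ 0.001 -0.26   0.966]
 [-1.     0.     0.002]]
[-17.4 -17.3  16.2]
[-19.4 -35.4  37.3]
[-17.3 -55.7  62.9]
rot [-77.96, 30.01, 34.52] shift cm [10.46, -67.81, 79.94] |rot| 90.4 tcp [0.622 0.297 0.122]
[[281.33144948 151.82114252]]
cup [0.7048434  0.02534923 0.03      ]
```

Emit:
{"method": "servo_tool", "body": {"deltas": [[[-4, 0, 0], [-5, -1.5, 1.5], 8.7], [[-8, 0, 0], [-9, -4, 4], 8.7], [[-12, 0, 0], [-12, -8, 7], 8.7], [[-16, 0, 0], [-15, -11, 10.5], 8.7], [[-20, 0, 0], [-15.5, -14.6, 14], 8.7]]}}

```text
clock: 0.6
tool_pos: [0.2715, -0.4936, 0.379]
orientation: [-171.2, 89.9, -46.0]
force: [0.9, 0.2, -0.0]
opening: 0.0867
```

```bash
python3 - <<'E'
from plan import *
p,R,o=cur();print(o['clock'],p,o['joint_pos'].round(1))
for tw in ([.42,-.27,.40],[.5,-.05,.40]): print((R.inv().apply(np.array(tw)-p)*100).round(1))
# later axes if rotated by -30, -60 about tool x
R2=R*Rn.from_euler('x',-28,degrees=True); print((R2.inv().apply([.1,.23,0])*100).round(1))
E
```

```text
0.6 [ 0.27145046 -0.4935829   0.37897695] [-41.3   6.4   1.5   0.  -85.  -13.6]
[ -2.1 -25.    9.7]
[ -2.1 -44.2  23.1]
[ -0.  -25.    1.5]
```

Emit:
{"method": "servo_tool", "body": {"deltas": [[[-5, 0, 0], [-0.5, -5, 2], 8.7], [[-11, 0, 0], [-1, -10, 4], 8.7], [[-17, 0, 0], [-2, -15, 6], 8.7], [[-22, 0, 0], [-2, -20, 8], 8.7], [[-28, 0, 0], [-2, -25, 10], 8.7]]}}

```text
clock: 1.1
tool_pos: [0.4071, -0.2839, 0.3991]
orientation: [175.9, 89.9, -30.8]
force: [1.2, 0.5, 0.0]
opening: 0.0871
```

Emit:
{"method": "servo_tool", "body": {"deltas": [[[-5, 0, 0], [0, -5, 0.3], 8.7], [[-11, 0, 0], [0, -10, 0.6], 8.7], [[-17, 0, 0], [0, -15, 0.9], 8.7], [[-22, 0, 0], [0, -20, 1.2], 8.7], [[-28, 0, 0], [0, -25, 1.5], 8.7]]}}

```text
clock: 1.6
tool_pos: [0.5049, -0.0538, 0.3991]
orientation: [156.0, 89.9, -22.4]
force: [1.7, -0.4, 1.4]
opening: 0.0869
```

```bash
python3 - <<'E'
from plan import *
p,R,o=cur();print(o['clock'],p,o['joint_pos'].round(1))
T=delta(.629,.243,.062,-83,back=.20)
delta(.629,.243,.062,-83,back=.09,pose=(T[0],T[1],o))
E
```

```text
1.6 [ 0.50490435 -0.05378095  0.3991379 ] [ 16.2   0.6  -2.3   0.1 -87.  -14.6]
rot [-5.19, 1.87, 41.91] shift cm [20.25, -41.39, -12.06] |rot| 42.3 tcp [0.614 0.363 0.197]
rot [0.0, 0.0, 0.0] shift cm [11.0, -0.0, 0.0] |rot| 0.0 tcp [0.623 0.29  0.115]
```

Emit:
{"method": "servo_tool", "body": {"deltas": [[[0, 0, 4], [0, -4.5, -1.5], 8.7], [[-1, 0, 9], [1, -9, -3], 8.7], [[-2, 1, 14], [3, -13, -4], 8.7], [[-3, 1, 19], [5, -18, -5], 8.7], [[-3, 1, 24], [7, -22, -6.5], 8.7]]}}

```text
clock: 2.1
tool_pos: [0.5629, 0.1684, 0.3303]
orientation: [91.5, 65.8, -83.8]
force: [2.7, -0.8, 0.7]
opening: 0.0871
```

```bash
python3 - <<'E'
from plan import *
p,R,o=cur();print(o['clock'],p,o['joint_pos'].round(1))
T=delta(.629,.243,.062,-83,back=.18)
E
```

```text
2.1 [0.5629168  0.16844393 0.33031411] [ 47.3  14.7  -5.7  18.  -86.3 -46.4]
rot [-2.14, 0.67, 17.78] shift cm [6.39, -22.21, -6.65] |rot| 17.9 tcp [0.616 0.35  0.182]
```

Emit:
{"method": "servo_tool", "body": {"deltas": [[[0, 0, 4], [1, -4.5, -1.5], 8.7], [[-1, 0, 8], [2, -9, -3], 8.7], [[-1, 0, 12], [4, -13.5, -4], 8.7], [[-2, 0.7, 16], [5.2, -18, -5.5], 8.7], [[-2.1, 0.7, 17.8], [6.4, -22.2, -6.6], 8.7]]}}

```text
clock: 2.6
tool_pos: [0.6148, 0.3514, 0.1781]
orientation: [89.9, 47.7, -83.0]
force: [1.2, 0.5, 0.9]
opening: 0.0869
```

```bash
python3 - <<'E'
from plan import *
t=snap('top');s=snap('side')
p,R,o=cur();print(o['clock'],p,o['joint_pos'].round(1),o['qvel'].round(1))
delta(.629,.243,.062,-83,back=.0)
out=np.zeros((450,800,3),np.uint8)
out[:,:400]=cv2.resize(t['image'][100:212,150:250],(400,450),interpolation=cv2.INTER_CUBIC)
out[:,400:]=cv2.resize(s['image'][150:320,130:281],(400,450),interpolation=cv2.INTER_CUBIC)
cv2.imwrite('pics/g1.png',out[:,:,::-1])
E
```

```text
2.7 [0.61348865 0.35213666 0.1698029 ] [ 58.   41.6   6.3  25.  -90.6 -58.5] [-2.3 -7.7 -2.2 -0.7 -0.5  1. ]
rot [0.53, 0.34, -0.75] shift cm [17.3, 0.75, -0.3] |rot| 1.0 tcp [0.631 0.23  0.048]
```

View pics/g1.png

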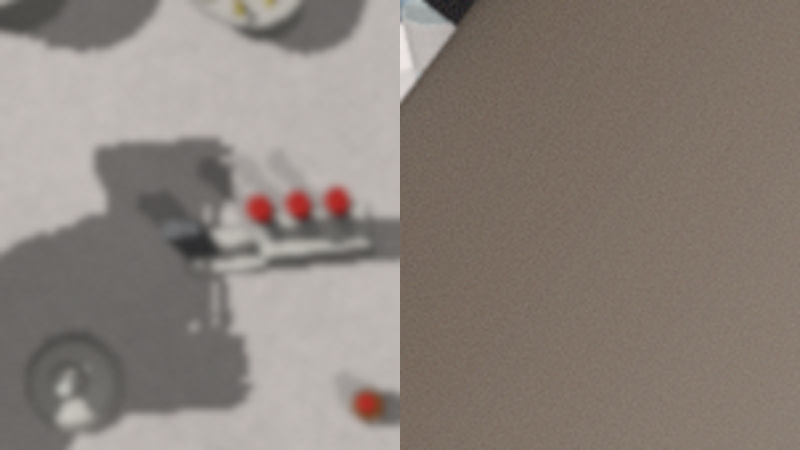

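The top view shows the red rack unmoved, with its fin top at crop (180, 228) where the estimate predicted it. The side view is blocked by the arm. I'll advance along the fingers.

Emit:
{"method": "servo_tool", "body": {"deltas": [[[0, 0, 0], [4, 0.2, 0], 8.7], [[0.5, 0.3, -0.7], [8, 0.5, -0.2], 8.7], [[0.5, 0.3, -0.7], [12, 0.7, -0.3], 8.7], [[0.5, 0.3, -0.7], [14, 0.7, -0.3], 8.7], [[0.5, 0.3, -0.7], [14, 0.7, -0.3], 8.7]]}}

```text
clock: 3.2
tool_pos: [0.6268, 0.2493, 0.0699]
orientation: [89.6, 47.8, -83.5]
force: [0.7, -0.4, 0.1]
opening: 0.0871
```

```bash
python3 - <<'E'
from plan import *
p,R,o=cur();print(o['clock'],p,o['joint_pos'].round(1),o['force'].round(1))
delta(.629,.243,.062,-83,back=.0)
t=snap('top');cv2.imwrite('pics/g2.png',cv2.resize(t['image'][100:220,130:270],(700,600),interpolation=cv2.INTER_CUBIC)[:,:,::-1])
E
```

```text
3.2 [0.62684259 0.24931013 0.06987274] [ 52.4  41.3  -9.5  29.1 -74.3 -62.4] [ 0.7 -0.4  0.1]
rot [0.04, 0.31, -0.21] shift cm [2.92, -0.05, -0.15] |rot| 0.4 tcp [0.631 0.23  0.048]
```

View pics/g2.png

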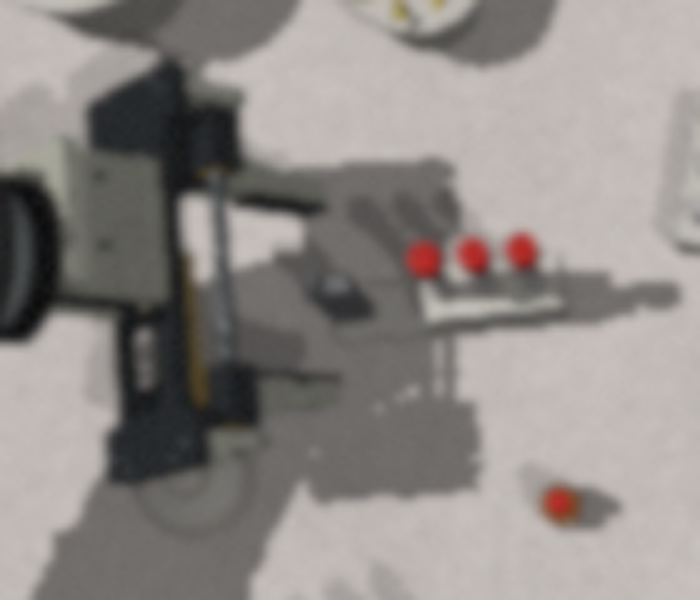

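The fin at about (340, 290) is centred between the fingers at about (320, 205) and (335, 385). I'll advance the rest and close.

Emit:
{"method": "servo_tool", "body": {"deltas": [[[0, 0, 0], [1.5, 0, -0.1], 8.7], [[0, 0, 0], [2.9, 0, -0.1], 8.7], [[0, 0, 0], [2.9, 0, -0.1], 8.7], [[0, 0, 0], [2.9, 0, -0.1], 5], [[0, 0, 0], [2.9, 0, -0.1], 0]]}}

```text
clock: 3.75
tool_pos: [0.6313, 0.2327, 0.0503]
orientation: [89.9, 47.9, -83.2]
force: [-0.4, -0.0, 0.1]
opening: 0.0763
```

Emit:
{"method": "servo_tool", "body": {"deltas": [[[0, 0, 0], [0, 0, 0], 0], [[0, 0, 0], [0, 0, 0], 0], [[0, 0, 0], [0, 0, 0], 0], [[0, 0, 0], [0, 0, 0], 0], [[0, 0, 0], [0, 0, 0], 0]]}}

```text
clock: 4.25
tool_pos: [0.6313, 0.2328, 0.0503]
orientation: [89.9, 47.9, -83.2]
force: [-0.2, 0.7, 0.4]
opening: 0.0367
```

Emit:
{"method": "servo_tool", "body": {"deltas": [[[0, 0, 0], [0, 0, 0], 0], [[0, 0, 0], [0, 0, 0], 0], [[0, 0, 0], [0, 0, 0], 0]]}}

```text
clock: 4.55
tool_pos: [0.6313, 0.2327, 0.0503]
orientation: [89.9, 47.9, -83.2]
force: [0.7, -0.3, 0.4]
opening: 0.0124
```

```bash
python3 - <<'E'
from plan import *
p,R,o=cur();print(o['clock'],p,o['opening'],o['force'].round(1)); X=R.as_matrix();print(X.round(3))
print('yaw',np.degrees(np.arctan2(X[1,0],X[0,0])),'lift6cm',(R.inv().apply([0,0,.065])*100).round(2))
g=p-X[:,0]*.019;print('grasp',g)
# next: lift then to handle at analyser x=-278
A=np.array([.595,-.199]);u=np.array([np.cos(np.radians(-70.2)),np.sin(np.radians(-70.2))])
for a in(-.30,-.268): print(A+a*u)
E
```

```text
4.55 [0.63132224 0.23271236 0.05027968] 0.012368766960798906 [ 0.7 -0.3  0.4]
[[ 0.08   0.091 -0.993]
 [-0.666 -0.736 -0.121]
 [-0.742  0.67   0.001]]
yaw -83.15310921847136 lift6cm [-4.82  4.36  0.01]
grasp [0.62980356 0.24536036 0.06437654]
[0.49337862 0.08326423]
[0.50421824 0.05315605]
```

Emit:
{"method": "servo_tool", "body": {"deltas": [[[0, 0, 0], [0, 0, 0], 0], [[0, 0, 0], [0, 0, 0], 0], [[0, 0, 0], [0, 0, 0], 0], [[0, 0, 0], [0, 0, 0], 0], [[0, 0, 0], [0, 0, 0], 0]]}}

```text
clock: 5.05
tool_pos: [0.6313, 0.2327, 0.0502]
orientation: [89.9, 47.9, -83.2]
force: [-1.1, 0.7, -1.1]
opening: 0.0097
```

Emit:
{"method": "servo_tool", "body": {"deltas": [[[0, 0, 0], [-0.5, 0.5, 0], 0], [[0, 0, 0], [-1.5, 1.4, 0], 0], [[0, 0, 0], [-3, 2.7, 0], 0], [[0, 0, 0], [-4.3, 3.9, 0], 0], [[0, 0, 0], [-4.8, 4.4, 0], 0]]}}

```text
clock: 5.55
tool_pos: [0.6322, 0.2331, 0.1182]
orientation: [90.1, 48.0, -83.0]
force: [1.0, 0.7, -1.9]
opening: 0.0098
```

```bash
python3 - <<'E'
from plan import *
t=snap('top')
p,R,o=cur();print(o['clock'],p,o['opening'],o['force'].round(1))
# red caps in top
h,S,v=hsv(t);m=((h<8)|(h>172))&(S>130)&(v>70)
c=[b[2] for b in blobs(m,10) if 170<b[1][0]<260 and 130<b[1][1]<175];print(c)
T=delta(.493,.083,.118,-70.2)
E
```

```text
5.6 [0.63224255 0.23306142 0.11836016] 0.010011677008202288 [ 0.3 -0.8 -0.3]
[array([230.8, 142.1]), array([210.5, 144.4]), array([220.8, 143. ])]
rot [-9.61, 8.52, 0.03] shift cm [10.72, 9.79, 15.36] |rot| 12.8 tcp [0.497 0.071 0.104]
```

Emit:
{"method": "servo_tool", "body": {"deltas": [[[-1, 1, 0], [1.2, 1.3, 2], 0], [[-3, 2.5, 0], [3.4, 3.7, 5.4], 0], [[-5, 4.5, 0], [5.5, 6, 8.7], 0], [[-7.5, 6.5, 0], [8, 8.5, 12.5], 0], [[-9.6, 8.5, 0], [9.8, 10.6, 15.4], 0]]}}

```text
clock: 6.1
tool_pos: [0.4947, 0.0688, 0.1155]
orientation: [89.9, 48.0, -70.2]
force: [1.7, -0.2, -1.9]
opening: 0.01
```

```bash
python3 - <<'E'
from plan import *
t=snap('top');s=snap('side')
p,R,o=cur();X=R.as_matrix();print(o['clock'],p,o['opening'],o['force'].round(1),o['joint_pos'].round(1),'grasp',p-.019*X[:,0])
out=np.zeros((500,800,3),np.uint8)
out[:,:400]=cv2.resize(t['image'][130:260,200:304],(400,500),interpolation=cv2.INTER_CUBIC)
out[:,400:]=cv2.resize(s['image'][70:310,160:352],(400,500),interpolation=cv2.INTER_CUBIC)
cv2.imwrite('pics/l1.png',out[:,:,::-1])
h,S,v=hsv(t);m=((h<8)|(h>172))&(S>130)&(v>70)
c=sorted([tuple(b[2]) for b in blobs(m,10) if 190<b[1][0]<320 and 140<b[1][1]<260]);print(c)
E
```

```text
6.2 [0.49044504 0.06280254 0.11566437] 0.009772324615562447 [ 1.7  0.2 -2.1] [ 53.2  18.  -48.6  41.1 -58.  -66.5] grasp [0.4862431  0.07485134 0.12974166]
[(np.float64(280.4), np.float64(202.5)), (np.float64(290.5), np.float64(199.2)), (np.float64(300.2), np.float64(195.7))]
```

View pics/l1.png

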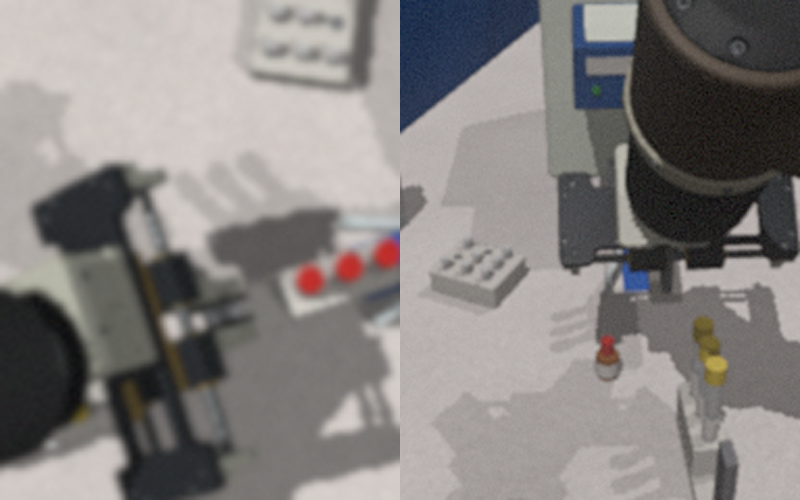

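The rack is held near level over the lane mouth: caps at crop (310..388, 280..255) and the lane rails starting at about (340, 225). The vial and yellow rack are undisturbed. Next I'll measure the offset to the lane.

```bash
cat > rk.py <<'E'
from plan import *
A=np.array([.595,-.199]);YAW=-70.2
u=np.array([np.cos(np.radians(YAW)),np.sin(np.radians(YAW))]);n=np.array([-u[1],u[0]])
def caps(t,zc):
    h,S,v=hsv(t);m=((h<8)|(h>172))&(S>130)&(v>70)
    c=sorted([tuple(b[2]) for b in blobs(m,10) if 190<b[1][0]<420 and 140<b[1][1]<260 ])
    P=np.array([onz(t,a,zc)[:2] for a in c])
    return np.c_[(P-A)@u,(P-A)@n]*1000
E
python3 - <<'E'
from rk import *
t=load('top');q=caps(t,.187);print(q.round(1),'rel yaw',np.degrees(np.arctan2(q[-1,1]-q[0,1],q[-1,0]-q[0,0])))
p,R,o=cur();X=R.as_matrix();g=p-.019*X[:,0];print('grasp lane',((g[:2]-A)@u).round(4),((g[:2]-A)@n).round(4))
for z in (.0,.02):  # rails check at top z=.025 : lane blue line offset from initial
  pass
for a,l in((0,0),):
  print('down5',(R.inv().apply([0,0,-.05])*100).round(2),'fwd1',(R.inv().apply([u[0]*.01,u[1]*.01,0])*100).round(2),'lat1',(R.inv().apply([n[0]*.01,n[1]*.01,0])*100).round(2))
# lane reference from rails: top view dark/blue center start in lane coords
for w in ([.530,-.0185],[.5669,-.1271]): d=np.array(w)-A;print('ref',(d@u).round(4),(d@n).round(4))
E
```

```text
[[-241.5   -4.4]
 [-217.7   -4.5]
 [-194.6   -3.9]] rel yaw 0.5986199561908436
grasp lane -0.2945 -0.0096
down5 [ 3.7  -3.36 -0.04] fwd1 [ 0.67  0.74 -0.  ] lat1 [-0.01  0.   -1.  ]
ref -0.1918 -0.0
ref -0.0772 -0.0021
```

Emit:
{"method": "servo_tool", "body": {"deltas": [[[0, 0, 0], [0.7, 0.7, -0.8], 0], [[0, 0, 0], [0.7, 0.7, -0.8], 0], [[0, 0, 0], [0.7, 0.7, -0.8], 0], [[0, 0, 0], [0.7, 0.7, -0.8], 0]]}}

```text
clock: 6.6
tool_pos: [0.5016, 0.0568, 0.115]
orientation: [89.4, 47.8, -70.8]
force: [0.1, 0.1, -2.1]
opening: 0.0095
```

```bash
python3 - <<'E'
from rk import *
t=snap('top');q=caps(t,.187);print(q.round(1),'rel yaw',np.degrees(np.arctan2(q[-1,1]-q[0,1],q[-1,0]-q[0,0])))
p,R,o=cur();X=R.as_matrix();g=p-.019*X[:,0];print(o['clock'],'grasp',g,'lane',((g[:2]-A)@u).round(4),((g[:2]-A)@n).round(4),o['qvel'].round(2),o['orientation'])
# rails tips in current top image: bright-ish rails; verify lane blue start
h,S,v=hsv(t);m=(h>100)&(h<125)&(S>140)&(v>50)
print([(b[0],b[1]) for b in blobs(m,40) if 280<b[1][0]<360 and 160<b[1][1]<220])
E
```

```text
[[-228.5   -1.4]
 [-204.9   -2.1]
 [-181.1   -2. ]] rel yaw -0.6874111832792907
6.65 grasp [0.4973413  0.06884676 0.12907283] lane -0.2851 -0.0012 [ 0.21  0.07 -0.14  0.07  0.07  0.  ] [ 89.41265429  47.82280348 -70.75724486]
[(np.int32(439), [311, 177, 39, 23])]
```

Emit:
{"method": "servo_tool", "body": {"deltas": [[[0, 0, 0], [1, -0.9, 0], 0], [[0, 0, 0], [2, -1.8, 0], 0], [[0, 0, 0], [3.2, -2.9, 0], 0], [[0, 0, 0], [4.2, -3.8, 0], 0], [[0, 0, 0], [4.4, -4, 0], 0]]}}

```text
clock: 7.15
tool_pos: [0.5002, 0.0559, 0.0534]
orientation: [89.1, 47.7, -71.0]
force: [-0.6, -0.7, -1.3]
opening: 0.0102
```

Emit:
{"method": "servo_tool", "body": {"deltas": [[[0, 0, 0], [0, 0, 0], 0], [[0, 0, 0], [0.1, -0.1, 0], 0], [[0, 0, 0], [0.2, -0.2, 0], 0]]}}

```text
clock: 7.45
tool_pos: [0.5003, 0.0562, 0.0507]
orientation: [89.2, 47.8, -70.9]
force: [-0.2, 0.4, -2.2]
opening: 0.01
```

```bash
python3 - <<'E'
from rk import *
t=snap('top')
p,R,o=cur();X=R.as_matrix();g=p-.019*X[:,0];print(o['clock'],'grasp',g,'lane',((g[:2]-A)@u).round(4),((g[:2]-A)@n).round(4),o['force'].round(1),o['joint_pos'].round(1))
q=caps(t,.122+g[2]-.0644);print(q.round(1))
print('down.5',(R.inv().apply([0,0,-.005])*100).round(2),'fwd10',(R.inv().apply([u[0]*.1,u[1]*.1,0])*100).round(2))
E
```

```text
7.5 grasp [0.49612397 0.06831048 0.06462294] lane -0.285 -0.0025 [-0.1 -0.4 -2.8] [ 49.7  24.3 -52.2  48.8 -50.2 -74. ]
[[-228.6   -2.6]
 [-204.9   -2.8]
 [-180.9   -3.1]]
down.5 [ 0.37 -0.34 -0.  ] fwd10 [ 6.72  7.4  -0.02]
```

Emit:
{"method": "servo_tool", "body": {"deltas": [[[0, 0, 0], [0.7, 0.7, -0.1], 0], [[0, 0, 0], [1.3, 1.5, -0.15], 0], [[0, 0, 0], [2, 2.2, -0.15], 0], [[0, 0, 0], [2.7, 3, -0.15], 0], [[0, 0, 0], [2.7, 3, -0.15], 0]]}}

```text
clock: 8.0
tool_pos: [0.515, 0.0165, 0.0508]
orientation: [89.1, 47.7, -71.1]
force: [0.3, -0.1, -1.7]
opening: 0.0099
```

```bash
cat > st.py <<'E'
from rk import *
t=snap('top')
p,R,o=cur();X=R.as_matrix();g=p-.019*X[:,0];print(o['clock'],'grasp',g.round(4),'lane',((g[:2]-A)@u).round(4),((g[:2]-A)@n).round(4),'F',o['force'].round(1),'M',o['moment'].round(2),o['joint_pos'].round(1),'yaw',np.degrees(np.arctan2(X[1,0],X[0,0])).round(2),'lean',np.degrees(np.arccos(-X[2,0])).round(1))
q=caps(t,.122+g[2]-.0644);print(q.round(1).tolist())
print('fwd10',(R.inv().apply([u[0]*.1,u[1]*.1,0])*100).round(2),'up1',(R.inv().apply([0,0,.01])*100).round(2))
E
python3 st.py
```

```text
8.05 grasp [0.511  0.0293 0.0649] lane -0.2433 -0.0017 F [-0.3 -0.2 -2.1] M [2.7  1.04 0.  ] [ 43.4  23.5 -54.3  55.  -48.4 -74.2] yaw -71.06 lean 42.3
[[-186.6, -2.5], [-162.2, -2.2], [-138.3, -2.9]]
fwd10 [ 6.72  7.4  -0.04] up1 [-0.74  0.67  0.01]
```

Emit:
{"method": "servo_tool", "body": {"deltas": [[[0, 0, 0], [0.7, 0.7, 0], 0], [[0, 0, 0], [1.3, 1.5, -0.05], 0], [[0, 0, 0], [2, 2.2, -0.05], 0], [[0, 0, 0], [2, 2.2, -0.05], 0]]}}

```text
clock: 8.45
tool_pos: [0.5254, -0.0119, 0.0508]
orientation: [89.1, 47.7, -71.2]
force: [0.2, 0.4, -2.6]
opening: 0.01
```

```bash
python3 st.py
```

```text
8.5 grasp [0.5214 0.0007 0.0649] lane -0.2128 -0.0016 F [-0.8  0.1 -3.2] M [2.76 1.06 0.  ] [ 38.4  23.  -55.6  59.9 -47.1 -74.4] yaw -71.14 lean 42.3
[[-155.8, -2.2], [-132.0, -1.7], [-109.4, -2.7]]
fwd10 [ 6.72  7.4  -0.05] up1 [-0.74  0.67  0.01]
```

```bash
cat > kin.py <<'E'
from rk import *
from scipy.optimize import least_squares
D=np.array([[-58.436,20.59,.637,-.017,-70.133,.17520,-.65141,.22567],[-41.3,6.4,1.5,0,-85,.27145,-.49358,.37898],[16.2,.6,-2.3,.1,-87,.5049,-.05378,.39914],
[47.3,14.7,-5.7,18,-86.3,.56292,.16844,.33031],[58,41.6,6.3,25,-90.6,.61349,.35214,.1698],[52.4,41.3,-9.5,29.1,-74.3,.62684,.24931,.06987],
[53.2,18,-48.6,41.1,-58,.49045,.0628,.11566],[49.7,24.3,-52.2,48.8,-50.2,.50026,.05610,.05056],[43.4,23.5,-54.3,55,-48.4,.515,.0165,.0508],[38.4,23,-55.6,59.9,-47.1,.5254,-.0119,.0508]])
def fk(P,q,s4):
    a1,d,h,L2,e,L3,a5,Lt,o1=P;j=np.radians(q);ph=j[1]-j[2]
    f=np.array([np.cos(ph),0,-np.sin(ph)]);g=np.array([np.sin(ph),0,np.cos(ph)]);yv=np.array([0,1.,0])
    g4=np.cos(j[3])*g+s4*np.sin(j[3])*yv
    x=np.cos(j[4])*f+np.sin(j[4])*g4; w=-np.sin(j[4])*f+np.cos(j[4])*g4
    p=np.array([a1,d,h])+L2*np.array([np.sin(j[1]),0,np.cos(j[1])])+e*g+L3*f+a5*w+Lt*x
    Rz=Rn.from_euler('z',j[0]+o1);return Rz.apply(p),Rz.apply(x)
def fit(s4):
    r=lambda P:np.concatenate([fk(P,d[:5],s4)[0]-d[5:] for d in D]+[1e-3*(np.array(P)-P0)])
    return least_squares(r,P0)
P0=np.array([0,-.19,.3,.35,0,.35,0,.25,0])
if __name__=='__main__':
    for s4 in(1,-1):
        k=fit(s4);print(s4,k.x.round(3),np.abs(k.fun).max().round(4))
        if s4==1 or 1:
            x,z,_=target(.5,0,.065,-71.1,42.3)
            print('x check',fk(k.x,D[-1][:5],s4)[1].round(3),x.round(3))
            q=D[-1][:5]
            for a in(-.21,-.18,-.15,-.12,-.09,-.053):
              for lean in (42.3,40):
                x,z,t=target(*(A+a*u-.0016*n),.0649,-71.1,lean)
                s=least_squares(lambda q:np.concatenate([fk(k.x,q,s4)[0]-t,.3*(fk(k.x,q,s4)[1]-x)]),q)
                if lean>41:q=s.x
                print(a,lean,s.x.round(1),s.cost)
E
python3 kin.py
```

```text
1 [ 0.145 -0.118  0.109  0.521  0.085  0.335  0.001  0.301 -0.134] 0.0364
x check [ 0.13 -0.66 -0.74] [ 0.218 -0.637 -0.74 ]
-0.21 42.3 [ 42.5  22.3 -58.7  65.3 -45.4] 6.096613873507057e-20
-0.21 40 [ 41.5  21.3 -58.2  64.  -43.7] 6.604310721091432e-14
-0.18 42.3 [ 39.   22.3 -58.6  68.5 -45. ] 1.4748811447298243e-13
-0.18 40 [ 38.   21.3 -58.   67.1 -43.2] 9.143634258227493e-14
-0.15 42.3 [ 35.5  22.5 -58.3  71.6 -44.5] 4.3301743181806417e-14
-0.15 40 [ 34.5  21.5 -57.6  70.  -42.6] 1.2721875731515294e-13
-0.12 42.3 [ 31.9  22.7 -57.7  74.6 -44. ] 6.043404595518773e-14
-0.12 40 [ 30.9  21.8 -57.   72.9 -42.1] 1.7765931131432333e-13
-0.09 42.3 [ 28.4  23.1 -56.8  77.3 -43.6] 1.8960519826228432e-13
-0.09 40 [ 27.4  22.2 -56.   75.5 -41.6] 2.486674184437357e-13
-0.053 42.3 [ 24.2  23.7 -55.4  80.5 -43. ] 8.89105513416406e-24
-0.053 40 [ 23.2  22.8 -54.5  78.5 -40.9] 3.772002496246971e-13
-1 [ 0.226 -0.065 -0.006  0.218 -0.002  0.247  0.051 -0.195 -0.284] 0.084
x check [-0.448  0.502 -0.74 ] [ 0.218 -0.637 -0.74 ]
-0.21 42.3 [ 11.9  72.2  30.9 121.6  46.6] 4.7714131573077976e-17
-0.21 40 [ 12.5  72.5  30.  123.8  45.6] 3.22362148125929e-15
-0.18 42.3 [  9.1  76.3  40.8 125.5  47.9] 5.543367273096481e-19
-0.18 40 [  9.6  76.4  39.6 127.6  47.1] 2.540655442263953e-15
-0.15 42.3 [  6.3  81.9  53.9 130.3  50.6] 4.13210033558391e-16
-0.15 40 [  6.8  81.7  52.  132.2  49.8] 5.998748255473734e-15
-0.12 42.3 [  3.4  92.7  76.9 137.1  57.2] 2.9049027250548217e-15
-0.12 40 [  3.9  91.   71.9 138.2  55.6] 4.4552314618932155e-17
-0.09 42.3 [  0.9  98.9  89.8 140.4  61.7] 0.00010812506734126206
-0.09 40 [  1.3  99.7  89.9 142.5  62. ] 7.458160849121501e-05
-0.053 42.3 [ -1.6  98.8  89.8 141.4  62.1] 0.0006825665001057962
-0.053 40 [ -1.3  99.5  89.9 143.5  62.4] 0.0005854976929790702
```

```bash
sed -i 's/a5\*w+Lt\*x/a5*w+Lt*x+o1*(np.cos(j[3])*yv-s4*np.sin(j[3])*g)/; s/j\[0\]+o1/j[0]/; s/for s4 in(1,-1)/for s4 in(1,)/' kin.py; python3 kin.py
```

```text
1 [-0.     0.     0.199  0.602 -0.     0.464 -0.     0.378 -0.192] 0.0006
x check [ 0.217 -0.637 -0.74 ] [ 0.218 -0.637 -0.74 ]
-0.21 42.3 [ 38.   23.  -55.7  60.5 -47. ] 5.576589550912779e-20
-0.21 40 [ 37.2  22.  -55.4  59.2 -45.3] 2.9782945532390834e-13
-0.18 42.3 [ 32.8  22.7 -56.7  65.7 -45.8] 1.7427220891973881e-22
-0.18 40 [ 32.   21.7 -56.3  64.2 -44. ] 4.638921315675789e-13
-0.15 42.3 [ 27.4  22.5 -57.3  71.1 -44.7] 3.219776553818232e-23
-0.15 40 [ 26.7  21.6 -56.9  69.4 -42.9] 6.935396318686331e-13
-0.12 42.3 [ 21.9  22.4 -57.6  76.4 -43.7] 6.665715344599235e-25
-0.12 40 [ 21.3  21.5 -57.2  74.6 -41.8] 2.2721323170318627e-24
-0.09 42.3 [ 16.4  22.5 -57.6  81.7 -42.8] 4.404721013250902e-24
-0.09 40 [ 15.9  21.7 -57.1  79.7 -40.7] 4.8629020328288764e-24
-0.053 42.3 [  9.8  22.8 -57.1  87.8 -41.7] 1.9567437043588785e-21
-0.053 40 [  9.5  22.  -56.5  85.6 -39.5] 1.0135233374647585e-23
```

```bash
cat > ret.py <<'E'
from kin import *
k=fit(1).x;q0=np.array([9.8,22.8,-57.1,87.8,-41.7])
for lean in(42.3,38,35):
 for (db,dz) in((0,0),(.02,0),(.03,.02),(.03,.035),(.06,.07),(.1,.11),(.1,.2)):
  x,z,t=target(*(A+(-.053-db)*u-.0016*n),.0649+dz,-71.1,lean)
  s=least_squares(lambda q:np.concatenate([fk(k,q,1)[0]-t,.3*(fk(k,q,1)[1]-x)]),q0);print(lean,db,dz,s.x.round(1),round(s.cost,9))
E
python3 ret.py
```

```text
42.3 0 0 [  9.8  22.8 -57.1  87.8 -41.7] 0.0
42.3 0.02 0 [ 13.3  22.6 -57.4  84.6 -42.3] 0.0
42.3 0.03 0.02 [ 16.9  20.7 -56.7  78.4 -43.4] 0.0
42.3 0.03 0.035 [ 18.1  19.3 -55.9  75.1 -44.1] 0.0
42.3 0.06 0.07 [ 25.7  16.2 -53.7  63.8 -48.2] 0.0
42.3 0.1 0.11 [ 34.   13.  -50.2  53.  -54.5] 0.0
42.3 0.1 0.2 [ 36.2   6.9 -42.9  45.5 -64.2] 0.0
38 0 0 [  9.2  21.4 -56.   83.3 -37.7] 0.0
38 0.02 0 [ 12.6  21.2 -56.4  80.3 -38.4] 0.0
38 0.03 0.02 [ 16.2  19.3 -55.4  73.7 -39.9] 0.0
38 0.03 0.035 [ 17.6  18.  -54.5  70.1 -40.9] 0.0
38 0.06 0.07 [ 24.9  14.9 -52.1  59.  -45.6] 0.0
38 0.1 0.11 [ 32.9  11.7 -48.4  48.9 -52.5] 0.0
38 0.1 0.2 [ 34.9   5.9 -40.7  41.7 -62.9] 0.0
35 0 0 [  9.1  20.7 -55.   79.2 -35.1] 0.0
35 0.02 0 [ 12.4  20.4 -55.4  76.4 -35.9] 0.0
35 0.03 0.02 [ 16.   18.5 -54.3  69.5 -37.7] 0.0
35 0.03 0.035 [ 17.3  17.3 -53.3  65.8 -38.9] 0.0
35 0.06 0.07 [ 24.5  14.2 -50.7  55.1 -44.1] 0.0
35 0.1 0.11 [ 32.1  11.  -47.   45.7 -51.3] 0.0
35 0.1 0.2 [ 33.9   5.4 -39.   38.8 -62.1] 0.0
```

Emit:
{"method": "servo_tool", "body": {"deltas": [[[0, 0, 0], [0.7, 0.7, 0], 0], [[0, 0, 0], [1.4, 1.5, 0], 0], [[0, 0, 0], [2.2, 2.4, 0], 0], [[0, 0, 0], [3.2, 3.5, 0], 0], [[0, 0, 0], [4, 4.4, 0], 0]]}}

```text
clock: 9.0
tool_pos: [0.5456, -0.0676, 0.0508]
orientation: [89.1, 47.7, -71.1]
force: [-0.0, -0.6, -1.6]
opening: 0.0099
```

```bash
python3 st.py
```

```text
9.05 grasp [ 0.5413 -0.0568  0.065 ] lane -0.152 -0.0023 F [ 0.6 -2.1 -2.2] M [2.4  0.7  0.32] [ 27.8  22.5 -57.3  70.5 -44.8 -74.7] yaw -71.21 lean 42.3
[[-97.0, -1.7], [-75.6, -2.4]]
fwd10 [ 6.73  7.4  -0.06] up1 [-0.74  0.67  0.01]
```

Emit:
{"method": "servo_tool", "body": {"deltas": [[[0, 0, 0], [0.7, 0.7, 0], 0], [[0, 0, 0], [1.4, 1.5, 0], 0], [[0, 0, 0], [2.2, 2.4, 0], 0], [[0, 0, 0], [3, 3.3, 0], 0], [[0, 0, 0], [3.7, 4.1, 0], 0]]}}

```text
clock: 9.55
tool_pos: [0.5644, -0.1207, 0.0512]
orientation: [89.1, 47.7, -71.1]
force: [0.2, 0.1, -2.0]
opening: 0.01
```

Emit:
{"method": "servo_tool", "body": {"deltas": [[[0, 0, 0], [0.5, 0.5, 0], 0], [[0, 0, 0], [1, 1.1, 0], 0], [[0, 0, 0], [1, 1.1, 0], 0]]}}

```text
clock: 9.85
tool_pos: [0.5696, -0.1352, 0.0513]
orientation: [89.2, 47.7, -71.2]
force: [0.2, 0.5, -2.7]
opening: 0.0095
```

```bash
sed -i 's/^q=caps.*$//' st.py; python3 st.py
```

```text
9.9 grasp [ 0.5654 -0.1228  0.0653] lane -0.0817 -0.0021 F [ 0.2 -0.  -1.8] M [2.66 0.79 0.24] [ 14.9  22.5 -57.5  82.9 -42.5 -74.3] yaw -71.14 lean 42.3
fwd10 [ 6.73  7.4  -0.06] up1 [-0.74  0.67  0.01]
```

Emit:
{"method": "servo_tool", "body": {"deltas": [[[0, 0, 0], [0.5, 0.5, 0], 0], [[0, 0, 0], [1, 1, 0], 0], [[0, 0, 0], [1.4, 1.4, 0], 0], [[0, 0, 0], [1.45, 1.45, 0], 0], [[0, 0, 0], [1.45, 1.45, 0], 0]]}}

```text
clock: 10.4
tool_pos: [0.5765, -0.1545, 0.0504]
orientation: [89.2, 47.7, -71.1]
force: [1.1, 0.2, -2.6]
opening: 0.0094
```

Emit:
{"method": "servo_tool", "body": {"deltas": [[[0, 0, 0], [0.15, 0.15, 0], 0], [[0, 0, 0], [0.3, 0.3, 0], 0], [[0, 0, 0], [0.3, 0.3, 0], 0]]}}

```text
clock: 10.7
tool_pos: [0.5778, -0.1552, 0.05]
orientation: [89.2, 47.9, -70.7]
force: [-15.4, 25.4, 12.6]
opening: 0.0099
```

```bash
python3 st.py
```

```text
10.75 grasp [ 0.5736 -0.1432  0.0641] lane -0.0598 -0.0012 F [-15.2  24.7  13.6] M [ 5.3   4.07 -1.95] [ 10.6  22.7 -57.3  87.5 -41.6 -74.3] yaw -70.73 lean 42.1
fwd10 [6.71 7.42 0.01] up1 [-0.74  0.67  0.01]
```

Emit:
{"method": "servo_tool", "body": {"deltas": [[[0, 0, 0], [0, 0, 0], 0], [[0, 0, 0], [0, 0, 0], 0]]}}

```text
clock: 10.95
tool_pos: [0.5777, -0.1549, 0.0502]
orientation: [89.3, 47.9, -70.7]
force: [0.3, -0.6, -2.1]
opening: 0.0102
```

```bash
python3 - <<'E'
from rk import *
s=snap('side');t=snap('top');print(ctrl.get_obs()['force'],cur()[0])
out=np.zeros((500,800,3),np.uint8)
out[:,:400]=cv2.resize(t['image'][110:240,270:374],(400,500),interpolation=cv2.INTER_CUBIC)
out[:,400:]=cv2.resize(s['image'][60:260,200:360],(400,500),interpolation=cv2.INTER_CUBIC)
cv2.imwrite('pics/h1.png',out[:,:,::-1])
E
```

```text
[-4.06881643  5.37328039  2.01834002] [ 0.57780932 -0.15502739  0.05004745]
```

View pics/h1.png

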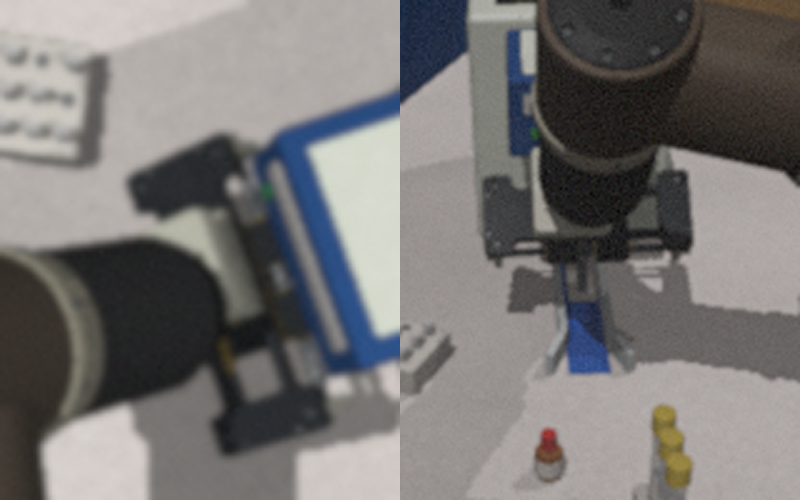

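The side view shows the rack's tail end at crop (583, 302) with blue lane in front of it. The top view shows the gripper just in front of the head. I'll compute where the tail is.

```bash
python3 - <<'E'
from rk import *
s=load('side');h,S,v=hsv(s)
m=(h>100)&(h<125)&(S>110)&(v>40)
b=[b for b in blobs(m,60) if 255<b[1][0]<290 and 150<b[1][1]<230][0];print(b[0],b[1])
ys,xs=np.nonzero(b[3])
for c in range(268,279):
    r=ys[xs==c]; 
    if len(r): 
        top=onz(s,(c,r.min()-.5),0)[:2]-A;bot=onz(s,(c,r.max()+.5),0)[:2]-A
        print(c,r.min(),r.max(),'tail',(top@u*1000).round(1),'start',(bot@u*1000).round(1))
for c in (272,273):print([tuple(s['image'][r,c]) for r in range(168,190,1)])
E
```

```text
341 [267, 181, 17, 28]
268 183 208 tail -82.0 start -193.4
269 182 208 tail -77.3 start -193.5
270 181 208 tail -72.7 start -193.7
271 182 208 tail -77.6 start -193.8
272 181 208 tail -72.9 start -193.9
273 182 208 tail -77.9 start -194.0
274 181 208 tail -73.2 start -194.1
275 182 208 tail -78.1 start -194.2
276 182 208 tail -78.2 start -194.3
277 181 208 tail -73.6 start -194.4
278 183 208 tail -83.3 start -194.5
[(np.uint8(51), np.uint8(53), np.uint8(50)), (np.uint8(46), np.uint8(46), np.uint8(52)), (np.uint8(49), np.uint8(49), np.uint8(47)), (np.uint8(52), np.uint8(51), np.uint8(48)), (np.uint8(51), np.uint8(52), np.uint8(55)), (np.uint8(47), np.uint8(49), np.uint8(51)), (np.uint8(48), np.uint8(49), np.uint8(49)), (np.uint8(49), np.uint8(47), np.uint8(51)), (np.uint8(64), np.uint8(62), np.uint8(61)), (np.uint8(77), np.uint8(72), np.uint8(70)), (np.uint8(77), np.uint8(78), np.uint8(74)), (np.uint8(80), np.uint8(74), np.uint8(72)), (np.uint8(62), np.uint8(64), np.uint8(70)), (np.uint8(42), np.uint8(49), np.uint8(77)), (np.uint8(37), np.uint8(51), np.uint8(83)), (np.uint8(34), np.ui
[... 557 characters left out ...]
.uint8(52), np.uint8(50), np.uint8(50)), (np.uint8(54), np.uint8(55), np.uint8(56)), (np.uint8(61), np.uint8(59), np.uint8(59)), (np.uint8(80), np.uint8(77), np.uint8(76)), (np.uint8(85), np.uint8(80), np.uint8(77)), (np.uint8(80), np.uint8(76), np.uint8(76)), (np.uint8(56), np.uint8(59), np.uint8(68)), (np.uint8(46), np.uint8(50), np.uint8(79)), (np.uint8(43), np.uint8(51), np.uint8(85)), (np.uint8(38), np.uint8(50), np.uint8(84)), (np.uint8(37), np.uint8(50), np.uint8(85)), (np.uint8(39), np.uint8(49), np.uint8(82)), (np.uint8(39), np.uint8(53), np.uint8(84)), (np.uint8(43), np.uint8(53), np.uint8(88)), (np.uint8(46), np.uint8(56), np.uint8(84)), (np.uint8(39), np.uint8(48), np.uint8(78))]
```

Emit:
{"method": "servo_tool", "body": {"deltas": [[[0, 0, 0], [0, 0, 0], 2], [[0, 0, 0], [0, 0, 0], 2], [[0, 0, 0], [0, 0, 0], 2], [[0, 0, 0], [0, 0, 0], 0], [[0, 0, 0], [0, 0, 0], 0]]}}

```text
clock: 11.55
tool_pos: [0.5778, -0.1552, 0.0501]
orientation: [89.3, 47.9, -70.7]
force: [-0.3, -0.5, 1.3]
opening: 0.0097
```

Emit:
{"method": "servo_tool", "body": {"deltas": [[[0, 0, 0], [0, 0, 0], 0], [[0, 0, 0], [0, 0, 0], 0], [[0, 0, 0], [0, 0, 0], 0], [[0, 0, 0], [0, 0, 0], 0], [[0, 0, 0], [0, 0, 0], 0]]}}

```text
clock: 12.05
tool_pos: [0.5778, -0.1553, 0.0501]
orientation: [89.2, 47.9, -70.7]
force: [-0.4, -0.7, -0.0]
opening: 0.0099
```

Emit:
{"method": "servo_tool", "body": {"deltas": [[[0, 0, 0], [0.1, 0.1, 0], 0], [[0, 0, 0], [0.2, 0.2, 0], 0], [[0, 0, 0], [0.2, 0.2, 0], 0]]}}

```text
clock: 12.35
tool_pos: [0.5784, -0.1553, 0.05]
orientation: [89.3, 48.0, -70.4]
force: [-16.1, 21.6, 16.0]
opening: 0.0101
```

```bash
python3 st.py
```

```text
12.4 grasp [ 0.5742 -0.1433  0.0642] lane -0.0594 -0.0008 F [-16.6  21.   17. ] M [ 3.82  4.16 -2.42] [ 10.3  22.6 -57.4  88.1 -41.4 -74.3] yaw -70.4 lean 42.0
fwd10 [6.69 7.43 0.06] up1 [-0.74  0.67  0.01]
```

Emit:
{"method": "servo_tool", "body": {"deltas": [[[0, 0, 0], [0, 0, 0], 0], [[0, 0, 0], [0, 0, 0], 3], [[0, 0, 0], [0, 0, 0], 4], [[0, 0, 0], [0, 0, 0], 6], [[0, 0, 0], [0, 0, 0], 6]]}}

```text
clock: 12.9
tool_pos: [0.5785, -0.1556, 0.0499]
orientation: [89.3, 48.0, -70.4]
force: [-0.4, 0.2, 0.4]
opening: 0.0366
```

Emit:
{"method": "servo_tool", "body": {"deltas": [[[0, 0, 0], [0, 0, 0], 6], [[0, 0, 0], [0, 0, 0], 6], [[0, 0, 0], [-1.5, 0, 0], 6], [[0, 0, 0], [-4, 0, 0], 6], [[0, 0, 0], [-7, 0, 0], 6]]}}

```text
clock: 13.4
tool_pos: [0.5617, -0.112, 0.1017]
orientation: [89.1, 48.0, -70.7]
force: [2.1, 0.6, 0.8]
opening: 0.0597
```

Emit:
{"method": "servo_tool", "body": {"deltas": [[[0, 0, 0], [-3, 0, 0], 6], [[0, 0, 0], [-7, 0, 0], 6], [[0, 0, 0], [-11, 0, 0], 6], [[0, 0, 0], [-15, 0, 0], 6], [[0, 0, 0], [-15, 0, 0], 6]]}}

```text
clock: 13.9
tool_pos: [0.5302, -0.0129, 0.2166]
orientation: [89.7, 48.1, -70.0]
force: [0.4, -0.4, -0.8]
opening: 0.0599
```

```bash
python3 st.py; python3 - <<'E'
from rk import *
s=snap('side');t=load('top')
out=np.zeros((500,800,3),np.uint8)
out[:,:400]=cv2.resize(t['image'][110:240,270:374],(400,500),interpolation=cv2.INTER_CUBIC)
out[:,400:]=cv2.resize(s['image'][90:240,215:335],(400,500),interpolation=cv2.INTER_CUBIC)
cv2.imwrite('pics/h2.png',out[:,:,::-1])
E
```

```text
13.95 grasp [ 0.5251 -0.0027  0.2289] lane -0.2084 0.0007 F [-0.3 -0.2 -0.7] M [ 2.12  0.89 -0.01] [ 43.    9.3 -44.5  43.3 -63.6 -52.1] yaw -70.25 lean 41.9
fwd10 [6.68 7.44 0.06] up1 [-0.74  0.67  0.01]
```

View pics/h2.png

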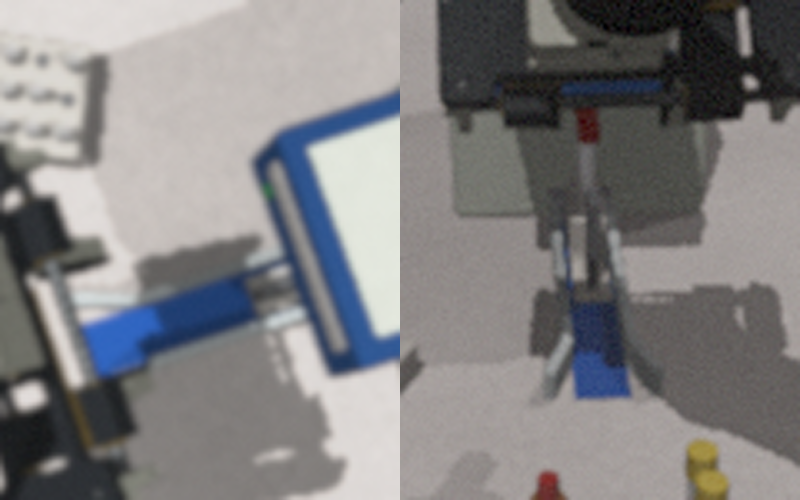

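The rack stands upright in the lane. Its tail is at crop (252, 302) in the top view, and the front tube and fin are visible in the side view at (590, 130..290). I'll measure the tail precisely in the top view.

```bash
cat > /tmp/e.py <<'E'
import sys;sys.path.insert(0,'.')
from rk import *
t=load('top');s=load('side')
for nm,sc in(('top',t),('side',s)):
    print(nm)
    for z in (0,):
        img=sc['image'].astype(np.float32);xs=np.arange(-110,-45,2.5)
        prof=[]
        for a in xs:
            P=[np.r_[A+a/1000*u+l*n,z] for l in np.linspace(-.010,.006,9)]
            uv=proj(sc,P).astype(np.float32)
            c=cv2.remap(img,uv[:,:1],uv[:,1:],cv2.INTER_LINEAR).reshape(-1,3).mean(0);prof.append(c[2]-c[0])
        print([(float(a),int(p)) for a,p in zip(xs,prof)])
    P=[np.r_[A+a/1000*u,0] for a in(-65,-70,-190)];print(proj(sc,P).round(1).tolist())
# side: lateral of front (tail-most) red cap & fin
E
python3 /tmp/e.py
```

```text
top
[(-110.0, 75), (-107.5, 75), (-105.0, 75), (-102.5, 75), (-100.0, 75), (-97.5, 74), (-95.0, 75), (-92.5, 74), (-90.0, 75), (-87.5, 75), (-85.0, 74), (-82.5, 74), (-80.0, 74), (-77.5, 69), (-75.0, 57), (-72.5, 35), (-70.0, 14), (-67.5, 2), (-65.0, -1), (-62.5, -2), (-60.0, -1), (-57.5, -1), (-55.0, -1), (-52.5, -1), (-50.0, -1), (-47.5, 0)]
[[336.9, 186.3], [335.2, 186.8], [294.4, 200.4]]
side
[(-110.0, 35), (-107.5, 36), (-105.0, 37), (-102.5, 37), (-100.0, 36), (-97.5, 36), (-95.0, 35), (-92.5, 35), (-90.0, 36), (-87.5, 37), (-85.0, 39), (-82.5, 38), (-80.0, 37), (-77.5, 32), (-75.0, 26), (-72.5, 16), (-70.0, 6), (-67.5, 0), (-65.0, -5), (-62.5, -5), (-60.0, -5), (-57.5, -5), (-55.0, -4), (-52.5, -3), (-50.0, -2), (-47.5, -2)]
[[271.4, 178.9], [271.5, 179.9], [275.0, 207.4]]
```

```bash
cat > /tmp/f.py <<'E'
import sys;sys.path.insert(0,'.')
from rk import *
t=load('top');s=load('side')
def prof(sc,xs,ls,z=0,f=lambda c:c[2]-c[0]):
    img=sc['image'].astype(np.float32);r=[]
    for a in xs:
        uv=proj(sc,[np.r_[A+a/1000*u+l/1000*n,z] for l in ls]).astype(np.float32)
        r.append(float(f(cv2.remap(img,uv[:,:1],uv[:,1:],cv2.INTER_LINEAR).reshape(-1,3).mean(0))))
    return np.array(r)
def edge(xs,p):
    d=np.abs(np.diff(p));k=d.argmax();w=d[max(0,k-3):k+4];return (w*(xs[max(0,k-3):k+4][:len(w)]+(xs[1]-xs[0])/2)).sum()/w.sum()
xs=np.arange(-215,-170,2.);
print('side start',edge(xs,prof(s,xs,np.linspace(-8,5,8))),'top start',edge(xs,prof(t,xs,np.linspace(-8,5,8))))
xs=np.arange(-100,-45,2.)
print('tail side',edge(xs,prof(s,xs,np.linspace(-8,5,8))),'top',edge(xs,prof(t,xs,np.linspace(-8,5,8))))
xs=np.arange(30,120,3.)
for l0 in(-95,-80,-65,65,80,95):
    p=prof(s,xs,np.linspace(l0-4,l0+4,5),f=lambda c:c.mean());print('body',l0,edge(xs,p).round(1),p.round(0).astype(int).tolist())
# head front face edges in top: profile at z=.245 and z=.17
for z in(.17,.245):
    xs=np.arange(-120,-50,2.)
    for l0 in(-45,-25,25,45):
        p=prof(t,xs,np.linspace(l0-4,l0+4,5),z,f=lambda c:c[2]-c[0]);print('head',z,l0,edge(xs,p).round(1),p.astype(int).tolist())
E
python3 /tmp/f.py
```

```text
side start -195.0783914513294 top start -194.11778300892357
tail side -72.68958751418461 top -72.64224823374929
body -95 63.3 [95, 95, 95, 95, 95, 95, 95, 95, 95, 92, 88, 84, 78, 75, 72, 73, 74, 75, 76, 76, 76, 76, 77, 77, 76, 75, 75, 76, 76, 75]
body -80 58.0 [95, 96, 95, 95, 95, 95, 95, 94, 91, 85, 79, 74, 73, 71, 71, 72, 74, 75, 76, 77, 75, 73, 75, 76, 75, 75, 74, 73, 74, 76]
body -65 52.4 [94, 94, 96, 97, 95, 92, 88, 84, 80, 75, 72, 70, 70, 70, 72, 74, 74, 75, 75, 76, 77, 78, 77, 75, 75, 76, 77, 77, 76, 76]
body 65 71.7 [139, 140, 140, 139, 139, 140, 139, 139, 140, 141, 141, 140, 132, 122, 109, 95, 97, 102, 107, 111, 113, 113, 113, 114, 115, 114, 114, 115, 115, 115]
body 80 72.4 [139, 139, 139, 139, 138, 138, 139, 140, 140, 139, 139, 139, 133, 124, 114, 101, 100, 106, 110, 113, 115, 116, 116, 115, 114, 115, 115, 116, 116, 117]
body 95 72.9 [138, 138, 138, 138, 138, 139, 140, 139, 138, 139, 140, 139, 136, 129, 120, 110, 103, 107, 110, 115, 118, 117, 116, 115, 115, 116, 117, 116, 115, 115]
head 0.17 -45 -64.4 [-6, -5, -5, -6, -7, -7, -7, -7, -6, -7, -8, -9, -8, -7, -6, -6, -6, -5, 
[... 460 characters left out ...]
-8, -4, 2, 11, 21, 23, 13, 2, -2, -1, 7, 25, 52, 77, 88, 93, 95, 92, 78]
head 0.245 -45 -72.3 [-7, -9, -9, -7, -6, -6, -7, -5, 2, 18, 35, 33, 14, 0, -2, 2, 18, 49, 79, 93, 97, 98, 94, 75, 39, 11, -1, -5, -5, -5, -5, -5, -5, -5, -5]
head 0.245 -25 -72.5 [4, 4, 3, 2, 2, 3, 5, 8, 17, 32, 42, 32, 13, 0, -3, 3, 21, 51, 81, 94, 98, 99, 94, 73, 36, 9, -2, -4, -5, -5, -5, -5, -5, -5, -5]
head 0.245 25 -72.6 [-9, -9, -9, -9, -9, -9, -8, -4, 5, 23, 37, 31, 12, 0, -3, 3, 21, 50, 78, 91, 94, 95, 90, 66, 32, 7, -2, -5, -5, -5, -5, -5, -5, -5, -5]
head 0.245 45 -72.7 [-10, -10, -10, -10, -10, -9, -8, -3, 5, 18, 30, 24, 9, 0, -3, 3, 20, 50, 77, 89, 92, 92, 87, 64, 30, 5, -3, -5, -5, -5, -5, -5, -5, -5, -5]
```

Head edge, body face and lane start all put the analyser about 3 mm behind my estimate. On that basis the tail seems 1–4 mm short of home. I'll do a confirming push with closed fingers on the back of the fin, kept low.

```bash
cat > push.py <<'E'
from kin import *
k=fit(1).x;q=np.array([20,15,-50,65,-45.])
p,R,o=cur();print(o['clock'],p)
for a,z in((-.14,.10),(-.11,.038),(-.090,.038),(-.075,.038),(-.068,.038)):
  xy=A+a*u-.0015*n;x,_,_=target(0,0,0,-70.2,35);g=np.r_[xy,z]-.019*x
  T=delta(*g,-70.2,35)
  s=least_squares(lambda q:np.concatenate([fk(k,q,1)[0]-T[0],.3*(fk(k,q,1)[1]-x)]),q);q=s.x;print(a,s.x.round(1),round(s.cost,9))
E
python3 push.py
```

```text
14.0 [ 0.5286578  -0.0162266   0.21351924]
rot [0.54, 0.23, -6.95] shift cm [12.08, -3.54, 0.02] |rot| 7.0 tcp [ 0.546 -0.068  0.1  ]
-0.14 [ 29.   15.3 -52.5  55.1 -43.7] 0.0
rot [0.54, 0.23, -6.95] shift cm [18.7, -5.45, -0.02] |rot| 7.0 tcp [ 0.556 -0.096  0.038]
-0.11 [ 18.7  20.7 -57.   74.  -36.6] 0.0
rot [0.54, 0.23, -6.95] shift cm [20.04, -3.97, -0.01] |rot| 7.0 tcp [ 0.563 -0.115  0.038]
-0.09 [ 15.2  20.9 -56.8  77.2 -35.9] 0.0
rot [0.54, 0.23, -6.95] shift cm [21.04, -2.85, 0.0] |rot| 7.0 tcp [ 0.568 -0.129  0.038]
-0.075 [ 12.6  21.  -56.7  79.6 -35.4] 0.0
rot [0.54, 0.23, -6.95] shift cm [21.51, -2.33, 0.0] |rot| 7.0 tcp [ 0.571 -0.136  0.038]
-0.068 [ 11.4  21.1 -56.5  80.6 -35.1] 0.0
```

Emit:
{"method": "servo_tool", "body": {"deltas": [[[0, 0, -2], [3, -1, 0], 0], [[0.3, 0, -4], [6, -2, 0], 0], [[0.5, 0.2, -7], [9, -3, 0], 0], [[0.5, 0.2, -7], [12, -3.5, 0], 0], [[0.5, 0.2, -7], [12, -3.5, 0], 0]]}}

```text
clock: 14.5
tool_pos: [0.5431, -0.0717, 0.097]
orientation: [89.1, 55.0, -71.2]
force: [-0.5, -0.1, 0.2]
opening: 0.0256
```

Emit:
{"method": "servo_tool", "body": {"deltas": [[[0, 0, 0], [0, 0, 0], 0], [[0, 0, 0], [0, 0, 0], 0], [[0, 0, 0], [0, 0, 0], 0]]}}

```text
clock: 14.8
tool_pos: [0.5435, -0.0712, 0.0976]
orientation: [89.2, 55.0, -71.1]
force: [-0.2, -0.2, 0.0]
opening: 0.0029
```

```bash
python3 push.py|grep rot; python3 st.py
```

```text
rot [0.06, 0.49, 0.04] shift cm [-0.33, -0.05, -0.37] |rot| 0.5 tcp [ 0.546 -0.068  0.1  ]
rot [0.06, 0.49, 0.04] shift cm [6.47, -1.15, -0.43] |rot| 0.5 tcp [ 0.556 -0.096  0.038]
rot [0.06, 0.49, 0.04] shift cm [7.61, 0.49, -0.43] |rot| 0.5 tcp [ 0.563 -0.115  0.038]
rot [0.06, 0.49, 0.04] shift cm [8.47, 1.72, -0.44] |rot| 0.5 tcp [ 0.568 -0.129  0.038]
rot [0.06, 0.49, 0.04] shift cm [8.87, 2.29, -0.44] |rot| 0.5 tcp [ 0.571 -0.136  0.038]
14.85 grasp [ 0.5401 -0.0607  0.1133] lane -0.1488 -0.0048 F [-0.6  0.9  0.4] M [1.82 0.78 0.01] [ 28.8  15.4 -52.6  54.9 -43.6 -57. ] yaw -71.0 lean 35.0
fwd10 [ 5.73  8.2  -0.04] up1 [-0.82  0.57  0.01]
```

Emit:
{"method": "servo_tool", "body": {"deltas": [[[0, 0.5, 0], [2.5, -0.5, -0.3], 0], [[0, 0.5, 0], [5, -0.9, -0.4], 0], [[0, 0.5, 0], [6.4, -1.1, -0.4], 0], [[0, 0.5, 0], [7, -0.3, -0.4], 0], [[0, 0.5, 0], [7.5, 0.4, -0.4], 0]]}}

```text
clock: 15.35
tool_pos: [0.563, -0.1133, 0.0387]
orientation: [90.0, 55.0, -70.1]
force: [-0.0, 0.3, 0.2]
opening: 0.0003
```

```bash
python3 push.py|grep rot; python3 st.py
```

```text
rot [0.1, -0.08, 0.02] shift cm [-7.8, -0.47, 0.02] |rot| 0.1 tcp [ 0.546 -0.068  0.1  ]
rot [0.1, -0.08, 0.02] shift cm [-1.0, -1.56, 0.03] |rot| 0.1 tcp [ 0.556 -0.096  0.038]
rot [0.1, -0.08, 0.02] shift cm [0.14, 0.08, 0.04] |rot| 0.1 tcp [ 0.563 -0.115  0.038]
rot [0.1, -0.08, 0.02] shift cm [1.0, 1.31, 0.04] |rot| 0.1 tcp [ 0.568 -0.129  0.038]
rot [0.1, -0.08, 0.02] shift cm [1.4, 1.88, 0.04] |rot| 0.1 tcp [ 0.571 -0.136  0.038]
15.4 grasp [ 0.5595 -0.1039  0.0546] lane -0.1015 -0.0012 F [ 1.2 -2.4  0.7] M [1.51 0.76 0.01] [ 15.3  20.8 -56.8  77.  -35.9 -68.6] yaw -70.07 lean 35.0
fwd10 [5.73 8.19 0.01] up1 [-0.82  0.57 -0.  ]
```

Now I'll push in small steps: 1 cm first, then 3 mm at a time.

Emit:
{"method": "servo_tool", "body": {"deltas": [[[0, 0, 0], [0.25, 0.3, 0], 0], [[0, 0, 0], [0.4, 0.55, 0], 0], [[0, 0, 0], [0.57, 0.82, 0], 0], [[0, 0, 0], [0.57, 0.82, 0], 0]]}}

```text
clock: 15.8
tool_pos: [0.5668, -0.1235, 0.0394]
orientation: [90.1, 55.0, -70.0]
force: [0.3, -1.0, -0.5]
opening: 0.0001
```

Emit:
{"method": "servo_tool", "body": {"deltas": [[[0, 0, 0], [0.1, 0.12, 0], 0], [[0, 0, 0], [0.2, 0.25, 0], 0], [[0, 0, 0], [0.2, 0.25, 0], 0]]}}

```text
clock: 16.1
tool_pos: [0.568, -0.1254, 0.039]
orientation: [90.2, 55.1, -69.9]
force: [-5.2, 7.6, 5.6]
opening: 0.0002
```

```bash
python3 st.py
```

```text
16.15 grasp [ 0.5642 -0.1151  0.0546] lane -0.0893 -0.0006 F [-5.7  8.8  4.6] M [ 3.16  2.03 -0.48] [ 13.1  20.9 -56.7  79.2 -35.3 -68.4] yaw -69.86 lean 34.9
fwd10 [5.72 8.2  0.03] up1 [-0.82  0.57 -0.  ]
```

Emit:
{"method": "servo_tool", "body": {"deltas": [[[0, 0, 0], [0.1, 0.12, 0], 0], [[0, 0, 0], [0.2, 0.25, 0], 0], [[0, 0, 0], [0.2, 0.25, 0], 0]]}}

```text
clock: 16.45
tool_pos: [0.5691, -0.1256, 0.0387]
orientation: [90.3, 55.2, -69.5]
force: [-14.4, 17.5, 14.0]
opening: 0.0006
```

```bash
python3 st.py
```

```text
16.5 grasp [ 0.5653 -0.1154  0.0543] lane -0.0887 0.0003 F [-12.8  19.3  12.7] M [ 4.64  3.95 -1.39] [ 12.7  20.8 -56.7  79.9 -35.  -68.4] yaw -69.46 lean 34.8
fwd10 [5.7  8.21 0.09] up1 [-0.82  0.57 -0.  ]
```

Two separate pushes, one gripped and one on the fin's back, met the same rigid wall at over 20 N with no slide, so the rack is on the end stop. I'll retreat.

Emit:
{"method": "servo_tool", "body": {"deltas": [[[0, 0, 0], [-0.6, -0.8, 0], 0], [[0, 0, 0], [-1.2, -1.6, 0], 0], [[0, 0, 0], [-4, -1.6, 0], 0], [[0, 0, 0], [-8, -1.6, 0], 0], [[0, 0, 0], [-12, -1.6, 0], 0]]}}

```text
clock: 17.0
tool_pos: [0.5391, -0.0487, 0.1283]
orientation: [90.0, 55.3, -69.7]
force: [3.2, -0.1, 0.8]
opening: 0.0002
```

Emit:
{"method": "servo_tool", "body": {"deltas": [[[0, 0, 0], [-4, 0, 0], 0], [[0, 0, 0], [-8, 0, 0], 0], [[0, 0, 0], [-12, 0, 0], 0], [[0, 0, 0], [-12, 0, 0], 0]]}}

```text
clock: 17.4
tool_pos: [0.5171, 0.0193, 0.2311]
orientation: [90.8, 55.4, -68.9]
force: [0.2, -0.1, 0.1]
opening: 0.0002
```

```bash
python3 st.py; python3 - <<'E'
from rk import *
snap('side')
t=load('top');s=load('side')
out=np.zeros((600,800,3),np.uint8)
out[:,:400]=cv2.resize(t['image'][80:290,180:320+0],(400,600),interpolation=cv2.INTER_CUBIC)
out[:,400:]=cv2.resize(s['image'][90:330,180:340],(400,600),interpolation=cv2.INTER_CUBIC)
cv2.imwrite('pics/h3.png',out[:,:,::-1])
E
python3 /tmp/f.py | head -2
```

```text
17.45 grasp [0.5124 0.0279 0.2445] lane -0.2414 -0.0009 F [ 0.1 -0.6 -1.3] M [1.8  0.82 0.05] [ 45.1   6.1 -39.8  35.  -64.6 -45.9] yaw -69.2 lean 34.6
fwd10 [5.68 8.23 0.11] up1 [-0.82  0.57 -0.  ]
side start -195.15983772876046 top start -194.29799801044516
tail side -71.29891078278821 top -71.04618335721976
```

View pics/h3.png

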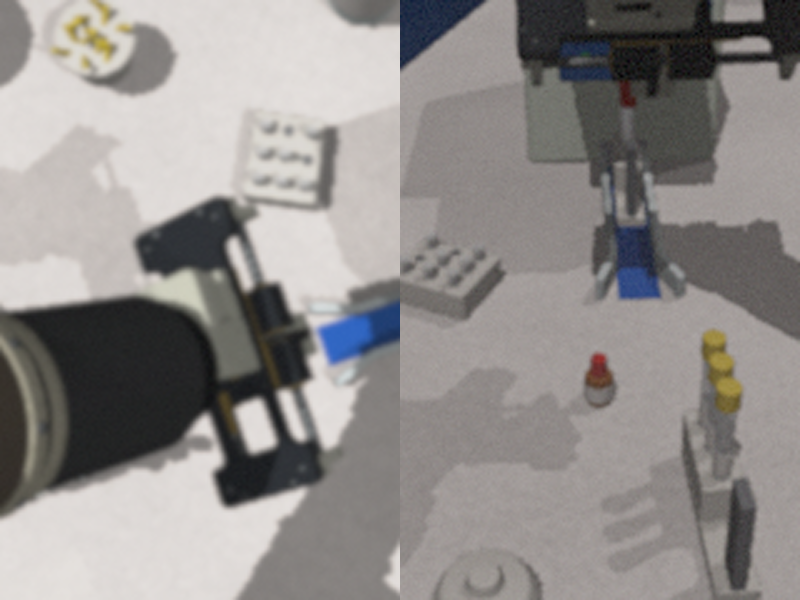

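The rack is upright in the lane, and its tail is now about 1.5 mm further in: 123.5 mm from the lane start, where 125 mm is home. The vial, cup block, yellow rack and timer stand where they were. I'll hand in.

```bash
python3 -c "
from plant import ctrl
print(ctrl.close_job())"
```

```text
the job is handed in; nothing more can be done
None
```

The red-capped rack is loaded. I pinched it by the fin with the gripper leaning back 42°, lifted it over the vial and lowered it into the lane mouth. I slid it in under the head until it hit the end stop, then released it. A second push with closed fingers on the back of the fin seated it about 1.5 mm further. I handed the job in at about 17.5 s of the 43 s allowed.

**Last checks:**
- **Home:** the second push met a rigid wall at over 20 N. The camera views put the tail 123–124 mm from the lane start, where 125 mm is home, so it may be 1–2 mm short (6 mm is allowed).
- **Uncertainty:** my position references disagreed with each other by 2–4 mm, so the firm contact is the stronger evidence that it is home.
- **Rack and robot:** in the last picture the rack is upright in the lane, and the gripper is well clear with almost no force on it. I did not measure the rack's tilt or sideways offset after release.
- **Other items:** the yellow rack, vial, timer and cup block look unmoved in the pictures; I did not measure their final positions.

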